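# Put the repair kit back on its own outlines

### The job

The four pieces of the spectacle repair kit (tape roll, cutter, pliers and frame front) all lie on the wrong layout pads. Put each flat on the pad that carries its own outline, centred on the outline and turned as it shows, setting a piece down on a free bit of bench on the way where you need room. Leave the small brown bottle and the black loupe where they stand.

Things in the scene. Friction and masses are not known exactly. Their poses are not given: they have to be found in the camera images.
- tape_mid (a point): Roll of blue marking tape lying flat: a ring 44 mm across and 12 mm high (solid for grasping). Given point: its centre, half-way up (6 mm above its underside). Its turn does not matter.
- cutter_mid (a point): Snap-off cutter lying flat: navy body 16 mm wide, 134 mm long, 10 mm high (15 at the slider), 150 mm long with its narrow blade end. Given point: the middle of the 134 mm body, 5 mm above its underside; grasp across the body here. y axis: along the body, away from the blade; at the start the blade points away from the robot within about 25 degrees.
- pliers_mid (a point): Orange-handled pliers lying flat, 145 mm long, 48 mm wide over the handles, 10 mm high, rigid. Given point: on the centre line 12 mm from mid-length toward the handles, 5 mm above the underside; grasp across both handles here, where they are about 39 mm wide and taper toward the jaws. x axis: along the pliers toward the jaws, at the start pointing away from the robot within about 25 degrees.
- frame_mid (a point): Brown spectacle frame front without temples or lenses, lying flat: two rims side by side joined by a bridge, 132 mm long, 46 mm wide, 9 mm high. Given point: the middle of the bridge, 5 mm above the underside. y axis: along the 132 mm length; x axis across it. The rim centres lie 33 mm either side along y; grasp across one rim, 46 mm wide in x (solid for grasping).
- tape_outline (a point): Fixed dark pad, 170 x 80 x 4 mm, with the white outline of a round tape roll (a white ring, 47 mm across) on it. Given point, on its top: the ring's centre, where tape_mid belongs. x axis: along the long side, away from the robot within about 9 degrees; z up.
- cutter_outline (a point): Fixed dark pad, 170 x 80 x 4 mm, with the white outline of the cutter (a long narrow bar with a narrower blade end toward +x) on it. Given point, on its top: on the centre line 80 mm from the pad's middle toward +x, just beyond the blade tip; cutter_mid belongs 88 mm from it toward -x, the cutter's y axis along this -x. x axis: along the long side, away from the robot within about 9 degrees; z up.
- pliers_outline (a point): Fixed dark pad, 170 x 80 x 4 mm, with the white outline of the pliers (two splayed handles toward -x, one jaw toward +x) on it. Given point, on its top: on the centre line 80 mm from the pad's middle toward +x, just beyond the jaw tip; pliers_mid belongs 92 mm from it toward -x, its x axis along this x. x axis: along the long side, away from the robot within about 9 degrees; z up.
- frame_outline (a point): Fixed dark pad, 170 x 80 x 4 mm, with the white outline of the spectacle frame (two rims and a bridge) on it. Given point, on its top: the middle of the bridge, where frame_mid belongs; its y axis then lies along this x, either way round. x axis: along the long side, away from the robot within about 9 degrees; z up.
- cement_mid (a point): Bystander: small brown cap bottle standing upright, 32 mm across, 62 mm high, loose. Given point: its centre, half-way up.
- loupe_mid (a point): Bystander: black watchmaker's loupe standing upright, 38 mm across, 31 mm high, loose. Given point: its centre, half-way up. The bench from x = 0.38 to 0.72 and y = -0.35 to 0.26 is empty but for the ten listed entries.

How it is judged:
At the end, for the whole second after the job is handed in: Each piece lies flat and at rest on its own outline: its given point within 12 mm of where it belongs (for cutter and pliers measured along and across the pad, blade and jaws at the outline's blade and jaw end); cutter, pliers and frame front within 0.2 rad of the outline's direction (angle between each of tape_mid, cutter_mid, pliers_mid, frame_mid's own z axis and vertical below 0.15 rad and z of tape_mid in the frame of tape_outline below 0.011 m and horizontal distance between tape_mid and tape_outline below 0.012 m and linear speed of each of tape, cutter, pliers, frame below 0.02 m/s and z of cutter_mid in the frame of cutter_outline below 0.011 m and x of cutter_mid in the frame of cutter_outline between -0.1 and -0.076 m and y of cutter_mid in the frame of cutter_outline between -0.012 and 0.012 m and y of cutter_outline in the frame of cutter_mid below 0 m and angle between the y axis of cutter_mid and the x axis of cutter_outline, either way round below 0.2 rad and z of pliers_mid in the frame of pliers_outline below 0.011 m and x of pliers_mid in the frame of pliers_outline between -0.104 and -0.08 m and y of pliers_mid in the frame of pliers_outline between -0.012 and 0.012 m and x of pliers_outline in the frame of pliers_mid above 0 m and angle between the x axis of pliers_mid and the x axis of pliers_outline, either way round below 0.2 rad and z of frame_mid in the frame of frame_outline below 0.011 m and horizontal distance between frame_mid and frame_outline below 0.012 m and angle between the y axis of frame_mid and the x axis of frame_outline, either way round below 0.2 rad); the robot touches nothing.
It fails at once if the brown bottle is shifted more than 15 mm or knocked over (distance of cement_mid from where it was at the start of the episode above 0.015 m or angle between cement_mid's own z axis and vertical above 0.5 rad).
It fails at once if the loupe is shifted more than 15 mm or knocked over (distance of loupe_mid from where it was at the start of the episode above 0.015 m or angle between loupe_mid's own z axis and vertical above 0.5 rad).
It also fails if it takes over 120 s, if anything falls off the work surface, if the arm or the gripper's body presses on something with over 40 N, if the wrist force passes 120 N, or if a joint passes its speed limit or range.

### The arm

A 6-joint arm with a two-finger parallel gripper is mounted at the origin on a cart in front of the work surface, level with it; the furniture and walls round the work are solid. World frame = base frame: x ahead of the robot, y to its left, z up, the work surface at z = 0. Lengths are in m, angles in rad, forces in N, time in s.
With the tool pointing down it reaches from about 0.35 to 0.975 m from the base axis. Payload 4.9 kg.
Tool frame: the origin (TCP) lies midway between the tips of the shut fingers; the grasp point (between the pads) lies 19 mm behind it; z points along the fingers, x is the direction in which the jaws open and shut, and the axes are right-handed (so a half turn about z gives the same grasp; the last joint's range is limited). The gripper opens to 85 mm and grips with 20 to 120 N. Pads are 22 mm wide; open, the fingers measure 114 mm over their backs; the gripper's body (76 mm by 85 mm) begins 54 mm behind the grasp point. The pads swing forward as they close: fully open they stand 13 mm farther back than shut.
Start: joints at [-1.322, 0.053, 1.613, -0, 1.476, -0.119], TCP at [0.225, -0.583, 0.231] pointing down, gripper open.
Joint ranges: [-3.01, 3.01], [-1.01, 2.22], [0.06, 2.58], [-1.02, 4.17], [0.09, 2.62], [-3.14, 3.14]. Speed limits (rad/s): [2.57, 2.57, 3.14, 3.14, 3.14, 3.14].

### API

Orientations are given as [roll, pitch, yaw] about the fixed x, y, z axes, in that order (R = Rz(yaw) Ry(pitch) Rx(roll)).
In Python, from rig import sensors, get_image, get_calibration, close_job gives the robot as it stands. The module is installed in compiled form; this text tells all that it offers.
- The arm moves only by the tool move_arm, never from a script. Its arguments are lists of equal length, an entry for each row: "delta_pos": the shift along the tool's x, y, z in m, a list of three; "angular": the turn, a rotation vector about the tool's x, y, z in degrees, a list of three; "claw": the closure, from 0 (fully open) to 1 (shut). In form: {"delta_pos": [[x, y, z], ...], "angular": [[ax, ay, az], ...], "claw": [claw, ...]}. A call has exactly 8 rows; each row shifts and turns the commanded pose from where the row before left it, along the tool's axes as they then stand; what a row does not reach is not made up. A row lasts 1/8 s, in which the tool goes at most 62.5 mm and 10.7 degrees, less where a joint would pass 70% of its speed; a pose out of reach is approached as far as the arm can. A call is refused whole if a number of a shift passes 0.0625 or a number of a turn 10.7, either way. A call with a gripper value outside its range is refused whole. The fingers move at their own pace and stop on an object; the grip force is fixed at half the most. Time passes only in rows, so rows that do not move let the fingers close, or fill a call up. It gives the time, the measured TCP pose, the force and the opening at its end, in the units of the state.
- sensors.read_state(): the state, without advancing time (a new reading comes with each control period).
- get_image(name): name is "scene" or "top"; returns the picture (400x640x3 uint8, blue, green, red); there is no depth.
- get_calibration(name): a dict with "fx", "fy", "cx", "cy" (pixels), "k1" (the pictures are not rectified: a ray, as slopes to the right and down, at radius r is drawn at 1 + k1 r^2 times it, then the intrinsics apply), "R" (3x3) and "t" (3): a world point X has camera coordinates R X + t. Camera axes: x right, y down, z forward; pixel columns grow to the right and rows downward; lengths in m; the calibration is good to about 2 mm. A picture is of the moment at which its call begins. get_calibration takes no time and is no camera call.
- close_job(): hands the job in, once; it reports no verdict.
The state is a dict: "t": time; "joint_pos": joint angles; "qvel": joint speeds; "tau": joint torques, N m; "ee_pos": TCP position; "tool_rot": TCP orientation; "force": force on the tool from outside, world axes, zero at the start; "torque": the same for the moment, N m; "gripper_width": opening from 0.0 (shut) to 1.0 (fully open).
Only numpy, scipy, OpenCV 4.12 (cv2) and the standard library are available. Lean on these libraries where they do the work, as an engineer would, in place of code of your own. Each camera call takes 0.05 s, during which the arm holds its last target.

## Working session

There is one attempt and no reset: what is moved stays moved. The work goes in short steps, Python scripts to look and compute and a tool call to move; the robot and the scene stay as the last step left them, time stands still between calls to the robot, and variables do not carry over. Pictures are saved under pics/ and viewed, and the job is handed in when it is done.

Besides the shell and the picture viewer there is one more tool, called after ">>>" by a JSON object that holds its "name" and its "arguments". move_arm: Moves the arm, as the interface text tells. Its arguments: {"type":"object","properties":{"delta_pos":{"type":"array"},"angular":{"type":"array"},"claw":{"type":"array"}},"required":["delta_pos","angular","claw"]}

```bash
mkdir -p pics; python3 - <<'E'
from rig import *
import cv2
for n in("scene","top"):
    cv2.imwrite(f"pics/{n}0.png",get_image(n)); c=get_calibration(n); print(n,c)
print(sensors.read_state())
E
```

```text
scene {'fx': 414.3854074215945, 'fy': 414.3854074215945, 'cx': 322.4150840317951, 'cy': 197.04038417359595, 'k1': -0.04758437845577557, 'R': array([[-0.63397586, -0.77333368, -0.00544286],
       [-0.50985653,  0.42324949, -0.74893671],
       [ 0.58148167, -0.47203272, -0.66261918]]), 't': array([0.33968773, 0.35191584, 0.71024305])}
top {'fx': 484.20834895076337, 'fy': 484.20834895076337, 'cx': 320.74723113333874, 'cy': 195.0634780049878, 'k1': -0.10919763956527773, 'R': array([[-0.00747267, -0.99992808, -0.00938062],
       [-0.98778815,  0.00884123, -0.15555195],
       [ 0.1556237 ,  0.00810368, -0.98778317]]), 't': array([-0.04896224,  0.57175697,  1.01941757])}
{'t': 0.1, 'joint_pos': array([-1.32204208e+00,  5.32909274e-02,  1.61413118e+00, -5.78451818e-06,
        1.47600714e+00, -1.19022849e-01]), 'qvel': array([ 0.0004245 ,  0.00048965, -0.00296502,  0.0010889 ,  0.00054982,
        0.00011328]), 'tau': array([-9.80751292e-05, -3.94906819e+01, -3.71362817e+01, -1.10682315e-04,
        3.93336915e-03,  4.97916332e-06]), 'ee_pos': array([ 0.22456183, -0.58266976,  0.23020115]), 'tool_rot': array([-3.14138029e+00,  1.82428200e-03, -1.20301849e+00]), 'force': array([0.13370107, 0.2844948 , 1.0081345 ]), 'torque': array([-0.02996131,  0.05251891,  0.02862251]), 'gripper_width': 0.9963226898371428}
```

View pics/scene0.png

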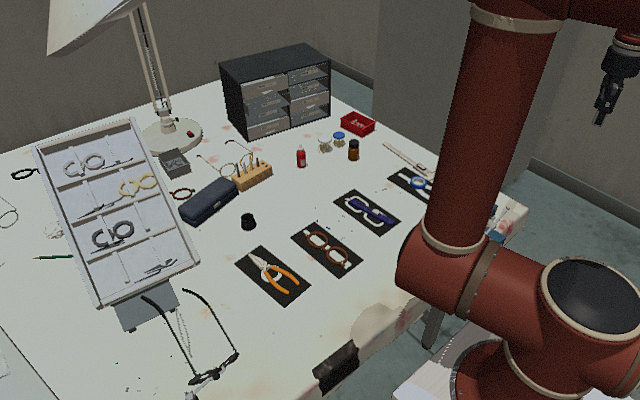

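View pics/top0.png

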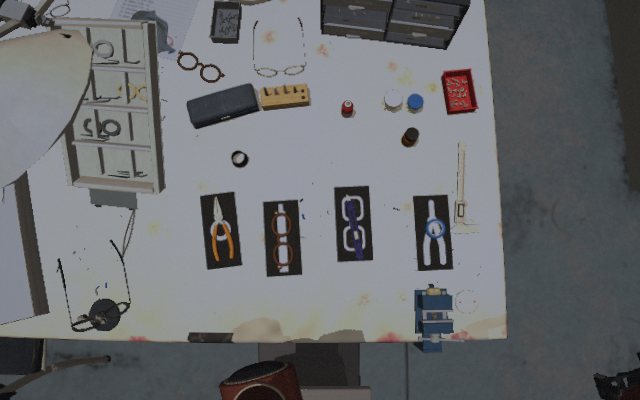

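```bash
cat > h.py <<'E'
import numpy as np, cv2
from rig import get_calibration
def ray(n,uv):
    c=get_calibration(n); R,t=c["R"],c["t"]
    K=np.array([[c["fx"],0,c["cx"]],[0,c["fy"],c["cy"]],[0,0,1.]])
    p=cv2.undistortPoints(np.array(uv,float).reshape(-1,1,2),K,np.array([c["k1"],0,0,0,0.]))[:,0]
    d=np.c_[p,np.ones(len(p))]@R
    return -R.T@t,d
def onz(n,uv,z):
    o,d=ray(n,uv); s=(z-o[2])/d[:,2]; return o+s[:,None]*d
def proj(n,X):
    c=get_calibration(n); K=np.array([[c["fx"],0,c["cx"]],[0,c["fy"],c["cy"]],[0,0,1.]])
    return cv2.projectPoints(np.array(X,float).reshape(-1,1,3),cv2.Rodrigues(c["R"])[0],c["t"],K,np.array([c["k1"],0,0,0,0.]))[0][:,0]
E
python3 - <<'E'
import cv2
from h import *
im=cv2.imread("pics/top0.png")
cv2.imwrite("pics/top0z.png",cv2.resize(im[120:340,185:485],None,fx=2.6,fy=2.6,interpolation=cv2.INTER_CUBIC))
im=cv2.imread("pics/scene0.png")
cv2.imwrite("pics/scene0z.png",cv2.resize(im[130:320,220:470],None,fx=3,fy=3,interpolation=cv2.INTER_CUBIC))
g=cv2.imread("pics/top0.png")
hsv=cv2.cvtColor(g,cv2.COLOR_BGR2HSV)
# pads: bright bench vs other -> contours
m=((hsv[...,2]<110)|(hsv[...,1]>90)).astype(np.uint8)*255
m[:180]=0;m[282:]=0;m[:,:195]=0;m[:,460:]=0
m=cv2.morphologyEx(m,cv2.MORPH_CLOSE,np.ones((9,9)))
for c in cv2.findContours(m,0,2)[0]:
    if cv2.contourArea(c)>800:
        r=cv2.minAreaRect(c); b=cv2.boxPoints(r)
        P=onz("top",b,.004); print(np.round(r[0],1),"ctr",P.mean(0).round(4))
        e=[P[1]-P[0],P[2]-P[1]]; L=max(e,key=np.linalg.norm); L=L*np.sign(L[0]); print(sorted([np.linalg.norm(x).round(4) for x in e]),"yaw deg",np.degrees(np.arctan2(L[1],L[0])).round(2))
E
```

```text
[284.6 237.6] ctr [0.4821 0.0292 0.004 ]
[np.float64(0.0937), np.float64(0.1699)] yaw deg 3.01
[437.5 232.1] ctr [ 0.4912 -0.3176  0.004 ]
[np.float64(0.1063), np.float64(0.1706)] yaw deg 0.32
[220.3 230.3] ctr [0.4996 0.176  0.004 ]
[np.float64(0.083), np.float64(0.1705)] yaw deg 7.31
[353.  223.4] ctr [ 0.5131 -0.1259  0.004 ]
[np.float64(0.0821), np.float64(0.1698)] yaw deg 1.32
```

View pics/top0z.png

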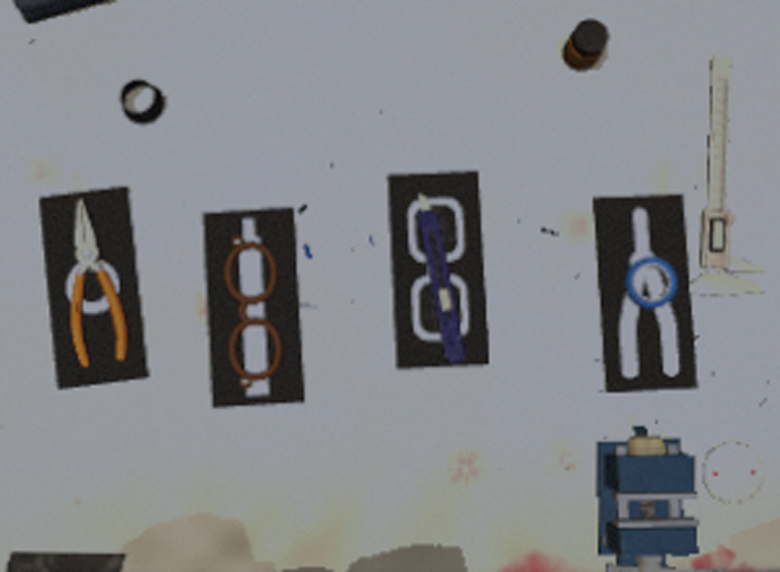

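View pics/scene0z.png

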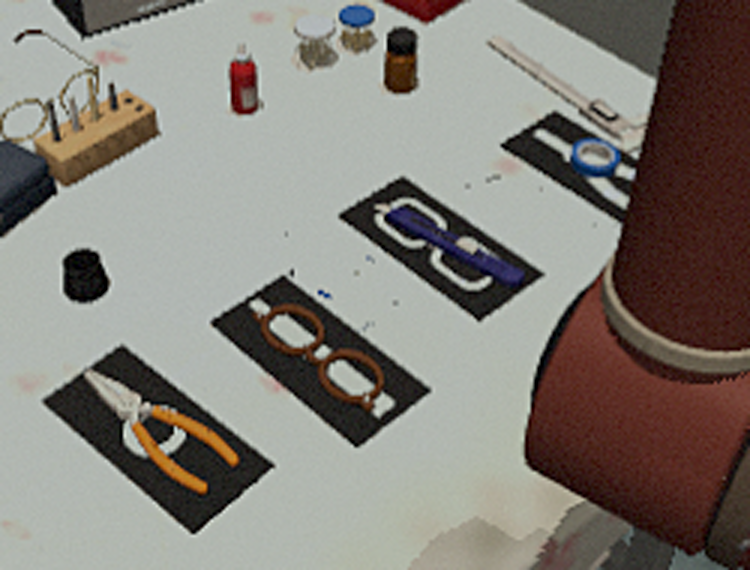

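```bash
cat > meas.py <<'E'
import sys
from h import *
def masks(g):
    hsv=cv2.cvtColor(g,cv2.COLOR_BGR2HSV); H,S,V=[hsv[...,i].astype(int) for i in range(3)]
    return hsv,dict(tape=(H>98)&(H<116)&(S>120)&(V>90),cutter=(H>112)&(H<135)&(S>90),orange=(H>8)&(H<22)&(S>150)&(V>120),frame=((H<14)|(H>172))&(S>80)&(V>40)&(V<165))
def comps(m,roi,mn):
    x0,y0,x1,y1=roi; q=np.zeros(m.shape,np.uint8); q[y0:y1,x0:x1]=m[y0:y1,x0:x1]*255
    q=cv2.morphologyEx(q,cv2.MORPH_CLOSE,np.ones((3,3)))
    n,l,s,c=cv2.connectedComponentsWithStats(q)
    return [(l==i) for i in range(1,n) if s[i,4]>=mn]
def rect(n,mask,z):
    ys,xs=np.nonzero(mask); P=onz(n,np.c_[xs,ys],z)[:,:2]
    r=cv2.minAreaRect((P*1000).astype(np.float32)); b=cv2.boxPoints(r)
    e=[b[1]-b[0],b[2]-b[1]]; L=max(e,key=np.linalg.norm); L=L*(1 if L[0]>=0 else -1)
    return np.array(r[0]),sorted(r[1]),np.degrees(np.arctan2(L[1],L[0])),P*1000
E
python3 - <<'E'
from meas import *
g=cv2.imread("pics/top0.png"); hsv,M=masks(g)
roi=(195,180,460,285)
for k,z in dict(tape=.016,cutter=.014,orange=.014,frame=.013).items():
    for c in comps(M[k],roi,12):
        r=rect("top",c,z); print(k,c.sum(),r[0].round(1),np.round(r[1],1),r[2].round(1),"mean",r[3].mean(0).round(1))
V=hsv[...,2]; S=hsv[...,1]
for nm,roi in dict(A=(195,185,247,275),B=(258,192,308,284),C=(328,180,380,266),D=(408,188,455,277)).items():
    m=(V<70)
    for c in comps(m,roi,200):
        r=rect("top",c,.004); print(nm,c.sum(),r[0].round(1),np.round(r[1],1),r[2].round(2))
E
```

```text
tape 99 [ 498.8 -309.2] [40.5 41.1] 89.3 mean [ 498.4 -309.7]
cutter 360 [ 497.1 -128.3] [ 16.5 131.7] 10.5 mean [ 498.6 -128. ]
orange 107 [475.4 154.1] [11.1 76.6] 14.3 mean [475.  153.7]
orange 111 [469.1 185.9] [11.4 76.7] 4.8 mean [469.1 185.7]
frame 411 [477.9  34.2] [ 45.7 132.3] 3.7 mean [477.8  35.9]
frame 62 [474.3 153.1] [14.1 80.9] 16.8 mean [479.8 152.7]
frame 107 [468.  185.3] [14.4 78.4] 4.7 mean [466.6 185.1]
A 1814 [499.9 175.7] [ 78.8 168.7] 7.16
B 1960 [481.4  34.7] [ 78.3 168. ] 3.1
C 1888 [ 513.4 -125.9] [ 78.9 167.8] 2.3
D 1700 [ 490.7 -305.8] [ 79.2 168.4] 2.05
```

```bash
python3 - <<'E'
from meas import *
print("tip",onz("top",[[216.2,196.9]],.009)*1000)
g=cv2.imread("pics/top0.png"); hsv,M=masks(g)
# scene view cross-check
s=cv2.imread("pics/scene0.png"); hs,Ms=masks(s)
for k,z in dict(tape=.016,cutter=.014,orange=.014,frame=.013).items():
    for c in comps(Ms[k],(230,160,450,310),25):
        r=rect("scene",c,z); print(k,c.sum(),r[0].round(1),np.round(r[1],1),r[2].round(1))
print("loupe,bottle top", onz("top",[[239.5,158]],.031)*1000, onz("top",[[411.5,134]],.062)*1000)
print("vise top edge",onz("top",[[431,286],[417,290],[449,290]],.05)*1000)
# pliers whole: bright or orange inside pad A, top profile
c=comps(M['orange'],(195,180,250,285),12)
for m in c:
    ys,xs=np.nonzero(m); P=onz("top",np.c_[xs,ys],.012)*1000; print(P[P[:,0].argmin()],P[P[:,0].argmax()])
c=comps(M['frame'],(255,190,310,285),100)[0]; ys,xs=np.nonzero(c); P=onz("top",np.c_[xs,ys],.011)*1000
for x in range(405,560,10):
    q=P[abs(P[:,0]-x)<5]; 
    if len(q): print(x,q[:,1].min().round(1),q[:,1].max().round(1))
E
```

```text
tip [[574.81930004 185.72761798   9.        ]]
tape 47 [ 498.  -306.9] [42.5 45.4] -13.8
cutter 25 [777.9 114. ] [19.3 24.6] -66.2
cutter 299 [ 494.2 -124.8] [ 25.8 134.4] 10.1
orange 126 [472.2 156.3] [14.  79.1] 14.5
orange 129 [466.5 188.4] [13.1 79.3] 5.0
frame 40 [ 769.8 -111.6] [23.2 34.7] -36.7
frame 1506 [ 425.6 -302.5] [ 61.3 341.3] -52.3
frame 2989 [ 308.4 -107.1] [115.6 250.9] -52.0
frame 323 [476.4  37.4] [ 47.8 131.3] 3.6
loupe,bottle top [[660.08833776 129.83958318  31.        ]] [[ 703.58858183 -255.67167625   62.        ]]
vise top edge [[ 371.48815786 -288.01998869   50.        ]
 [ 363.51440141 -257.60216856   50.        ]
 [ 362.32127363 -326.66431775   50.        ]]
[438.0161044  146.13746905  12.        ] [512.24034785 165.66972446  12.        ]
[431.39562029 177.67171585  12.        ] [507.81779976 186.14328448  12.        ]
415 25.1 45.2
425 14.0 51.9
435 9.5 54.2
445 9.5 54.2
455 11.7 54.3
465 16.2 49.8
475 40.9 47.7
485 23.0 50.0
495 16.3 56.8
505 14.0 59.1
515 14.0 59.2
525 16.3 57.0
535 23.1 52.5
545 45.8 52.6
```

```bash
cat > plan.py <<'E'
import sys,numpy as np
from rig import sensors
from scipy.spatial.transform import Rotation as R
s=sensors.read_state(); p=s["ee_pos"]; r=s["tool_rot"]; w=s["gripper_width"]
print("t",round(s["t"],2),"p",p.round(4),"rpy deg",np.degrees(r).round(2),"w",round(w,3),"F",s["force"].round(1),"q6",s["joint_pos"][5].round(2))
for a in sys.argv[1:]:
    v=[float(x) for x in a.split(",")]; T=np.array(v[:3])/1000; y=v[3]
    c=np.degrees(r[2]); print("target",a,"turn tool-z:",round(-(y-c),2))
    for nm,yy in(("cur",c),("new",y)):
        print("  in",nm,(R.from_euler("xyz",[180,0,yy],degrees=True).inv().apply(T-p)*1000).round(1))
    p=T; r=np.radians([180,0,y])
E
python3 plan.py 444,33.4,120,-86.3
```

```text
t 0.1 p [ 0.2246 -0.5827  0.2302] rpy deg [-1.7999e+02  1.0000e-01 -6.8930e+01] w 0.996 F [0.1 0.3 1. ] q6 -0.12
target 444,33.4,120,-86.3 turn tool-z: 17.37
  in cur [-496.  -426.3  110.2]
  in new [-600.6 -258.7  110.2]
```

>>> {"name": "move_arm", "arguments": {"delta_pos": [[0,0,0],[0,0,0],[-0.05,-0.0215,0],[-0.05,-0.0215,0],[-0.05,-0.0215,0],[-0.05,-0.0215,0],[-0.05,-0.0215,0],[-0.05,-0.0215,0]], "angular": [[0,0,8.7],[0,0,8.7],[0,0,0],[0,0,0],[0,0,0],[0,0,0],[0,0,0],[0,0,0]], "claw": [0.3,0.3,0.3,0.3,0.3,0.3,0.3,0.3]}}

```text
t: 1.1
ee_pos: [0.3344, -0.2737, 0.2308]
tool_rot: [3.142, 0.0, -1.507]
force: [0.9, 0.2, 0.2]
gripper_width: 0.697
```

>>> {"name": "move_arm", "arguments": {"delta_pos": [[-0.05,-0.0215,0],[-0.05,-0.0215,0],[-0.05,-0.0215,0],[-0.05,-0.0215,0.02],[-0.05,-0.0215,0.02],[-0.05,-0.0215,0.02],[0,0,0.03],[0,0,0.02]], "angular": [[0,0,0],[0,0,0],[0,0,0],[0,0,0],[0,0,0],[0,0,0],[0,0,0],[0,0,0]], "claw": [0.3,0.3,0.3,0.3,0.3,0.3,0.3,0.3]}}

```text
t: 2.1
ee_pos: [0.4427, 0.0332, 0.1193]
tool_rot: [3.139, 0.0, -1.504]
force: [0.1, -0.7, 0.6]
gripper_width: 0.702
```

```bash
python3 plan.py 444,33.4,50,-86.3
```

```text
t 2.1 p [0.4427 0.0332 0.1193] rpy deg [ 1.7985e+02  2.0000e-02 -8.6190e+01] w 0.702 F [ 0.1 -0.7  0.6] q6 1.41
target 444,33.4,50,-86.3 turn tool-z: 0.11
  in cur [-0.1 -1.3 69.3]
  in new [-0.1 -1.3 69.3]
```

>>> {"name": "move_arm", "arguments": {"delta_pos": [[0,-0.001,0.03],[0,0,0.035],[0,0,0.03],[0,0,0.012],[0,0,0.007],[0,0,0],[0,0,0],[0,0,0]], "angular": [[0,0,0],[0,0,0],[0,0,0],[0,0,0],[0,0,0],[0,0,0],[0,0,0],[0,0,0]], "claw": [0.3,0.3,0.3,0.3,0.3,0.3,0.6,0.6]}}

```text
t: 3.1
ee_pos: [0.446, 0.0321, 0.0091]
tool_rot: [-3.139, -0.0, -1.507]
force: [-1.6, 0.1, 5.1]
gripper_width: 0.497
```

>>> {"name": "move_arm", "arguments": {"delta_pos": [[0,0,0],[0,0,0],[0,0,0],[0,0,-0.01],[0,0,-0.02],[0,0,-0.03],[0,0,-0.03],[0,0,0]], "angular": [[0,0,0],[0,0,0],[0,0,0],[0,0,0],[0,0,0],[0,0,0],[0,0,0],[0,0,0]], "claw": [0.7,0.7,0.7,0.7,0.7,0.7,0.7,0.7]}}

```text
t: 4.1
ee_pos: [0.4473, 0.032, 0.1011]
tool_rot: [-3.134, -0.001, -1.507]
force: [0.4, 0.9, -1.0]
gripper_width: 0.499
```

```bash
python3 plan.py 627,-62,90,-86.3; python3 -c "
from rig import *
import cv2
im=get_image('scene'); cv2.imwrite('pics/s1.png',cv2.resize(im[100:320,220:470],None,fx=2.5,fy=2.5))"
```

```text
t 4.1 p [0.4473 0.032  0.1011] rpy deg [-1.7957e+02 -7.0000e-02 -8.6320e+01] w 0.499 F [ 0.4  0.9 -1. ] q6 1.41
target 627,-62,90,-86.3 turn tool-z: -0.02
  in cur [ 105.3 -173.3   11.1]
  in new [ 105.4 -173.2   11.1]
```

View pics/s1.png

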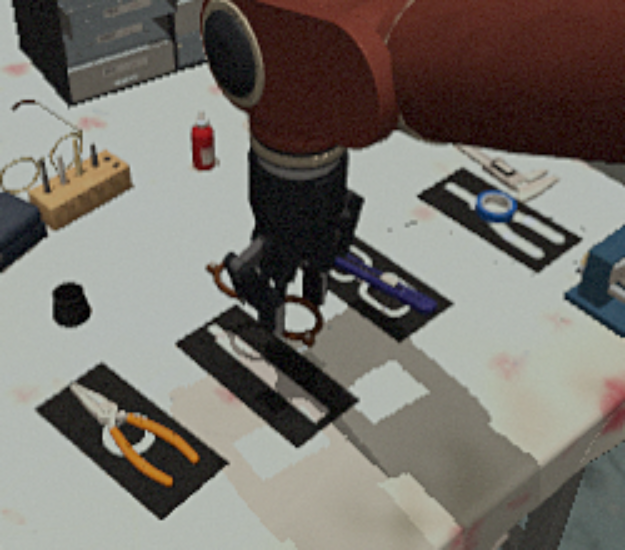

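>>> {"name": "move_arm", "arguments": {"delta_pos": [[0.021,-0.035,0],[0.021,-0.035,0],[0.021,-0.035,0],[0.021,-0.035,0.01],[0.021,-0.033,0.03],[0,0,0.03],[0,0,0.018],[0,0,0.006]], "angular": [[0,0,0],[0,0,0],[0,0,0],[0,0,0],[0,0,0],[0,0,0],[0,0,0],[0,0,0]], "claw": [0.7,0.7,0.7,0.7,0.7,0.7,0.7,0.7]}}

```text
t: 5.15
ee_pos: [0.6231, -0.0615, 0.0049]
tool_rot: [3.137, 0.0, -1.506]
force: [-17.2, 2.2, 37.0]
gripper_width: 0.495
```

```bash
python3 plan.py 496,-126.5,90,-79.6
```

```text
t 5.15 p [ 0.6231 -0.0615  0.0049] rpy deg [ 1.7971e+02  3.0000e-02 -8.6280e+01] w 0.495 F [-17.2   2.2  37. ] q6 1.29
target 496,-126.5,90,-79.6 turn tool-z: -6.68
  in cur [ 56.6 131.1 -85.1]
  in new [ 41.  136.8 -85.1]
```

>>> {"name": "move_arm", "arguments": {"delta_pos": [[0,0,-0.002],[0,0,0],[0,0,0],[0,0,-0.03],[0,0,-0.04],[0.041,0.045,-0.015],[0,0.0458,0],[0,0.0458,0]], "angular": [[0,0,0],[0,0,0],[0,0,0],[0,0,0],[0,0,-6.7],[0,0,0],[0,0,0],[0,0,0]], "claw": [0.35,0.25,0.25,0.25,0.25,0.25,0.5,0.5]}}

```text
t: 6.15
ee_pos: [0.496, -0.1268, 0.0903]
tool_rot: [-3.141, -0.0, -1.39]
force: [-0.7, -0.1, 1.4]
gripper_width: 0.498
```

```bash
python3 plan.py 496,-126.5,7,-79.6; python3 -c "
from rig import *
import cv2
im=get_image('scene'); cv2.imwrite('pics/s2.png',cv2.resize(im[100:320,220:470],None,fx=2.5,fy=2.5))"
```

```text
t 6.15 p [ 0.496  -0.1268  0.0903] rpy deg [-1.7998e+02 -2.0000e-02 -7.9650e+01] w 0.498 F [-0.7 -0.1  1.4] q6 0.99
target 496,-126.5,7,-79.6 turn tool-z: -0.05
  in cur [-0.3 -0.1 83.3]
  in new [-0.3 -0.1 83.3]
```

View pics/s2.png

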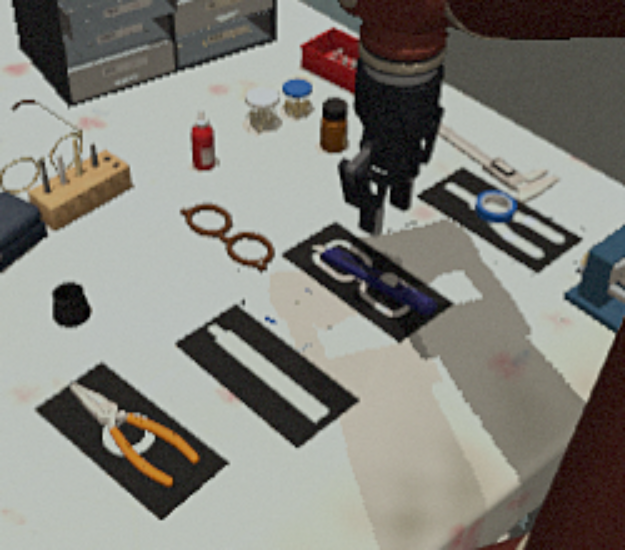

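>>> {"name": "move_arm", "arguments": {"delta_pos": [[0,0,0.03],[0,0,0.03],[0,0,0.015],[0,0,0.007],[0,0,0],[0,0,0],[0,0,0],[0,0,0]], "angular": [[0,0,0],[0,0,0],[0,0,0],[0,0,0],[0,0,0],[0,0,0],[0,0,0],[0,0,0]], "claw": [0.5,0.5,0.5,0.5,0.5,1,1,1]}}

```text
t: 7.2
ee_pos: [0.4983, -0.1267, 0.0096]
tool_rot: [-3.14, -0.001, -1.39]
force: [-0.6, 0.1, 5.0]
gripper_width: 0.17
```

>>> {"name": "move_arm", "arguments": {"delta_pos": [[0,0,0],[0,0,0],[0,0,-0.005],[0,0,-0.015],[0,0,-0.02],[0,0,-0.02],[0,0,0],[0,0,0]], "angular": [[0,0,0],[0,0,0],[0,0,0],[0,0,0],[0,0,0],[0,0,0],[0,0,0],[0,0,0]], "claw": [1,1,1,1,1,1,1,1]}}

```text
t: 8.2
ee_pos: [0.4969, -0.1261, 0.0679]
tool_rot: [3.141, 0.0, -1.39]
force: [-0.8, 0.4, -0.7]
gripper_width: 0.171
```

```bash
python3 plan.py 473.4,34.8,67,-86.9; python3 -c "
from rig import *
import cv2
im=get_image('scene'); cv2.imwrite('pics/s3.png',cv2.resize(im[100:320,220:470],None,fx=2.5,fy=2.5))"
```

```text
t 8.2 p [ 0.4969 -0.1261  0.0679] rpy deg [ 1.7997e+02  2.0000e-02 -7.9630e+01] w 0.171 F [-0.8  0.4 -0.7] q6 1.0
target 473.4,34.8,67,-86.9 turn tool-z: 7.27
  in cur [-162.5   -5.9    0.9]
  in new [-162.    14.7    0.9]
```

View pics/s3.png

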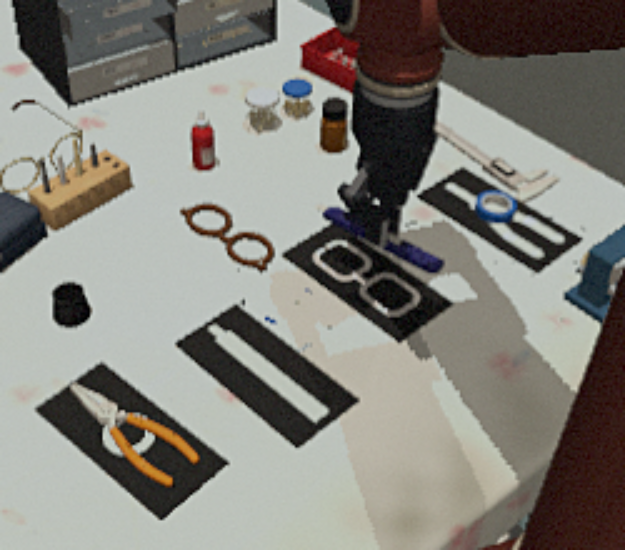

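>>> {"name": "move_arm", "arguments": {"delta_pos": [[0,0,0],[-0.0405,0.0033,0],[-0.0405,0.0033,0],[-0.0405,0.0033,0],[-0.0405,0.0033,0.01],[0,0,0.025],[0,0,0.015],[0,0,0.006]], "angular": [[0,0,7.3],[0,0,0],[0,0,0],[0,0,0],[0,0,0],[0,0,0],[0,0,0],[0,0,0]], "claw": [1,1,1,1,1,1,1,1]}}

```text
t: 9.25
ee_pos: [0.4742, 0.0346, 0.0106]
tool_rot: [3.139, 0.0, -1.518]
force: [0.1, -0.7, -0.6]
gripper_width: 0.171
```

```bash
python3 plan.py 475,34.8,10,-86.9
```

```text
t 9.25 p [0.4742 0.0346 0.0106] rpy deg [ 1.7983e+02  2.0000e-02 -8.6960e+01] w 0.171 F [ 0.1 -0.7 -0.6] q6 1.43
target 475,34.8,10,-86.9 turn tool-z: -0.06
  in cur [-0.2 -0.8  0.6]
  in new [-0.2 -0.8  0.6]
```

>>> {"name": "move_arm", "arguments": {"delta_pos": [[0,0,0.001],[0,0,0],[0,0,0],[0,0,-0.04],[0,0,-0.045],[0.06,0,0],[0.06,0,0],[0.06,0,0]], "angular": [[0,0,0],[0,0,0],[0,0,0],[0,0,0],[0,0,0],[0,0,0],[0,0,0],[0,0,0]], "claw": [0.9,0.6,0.5,0.3,0.3,0.3,0.3,0.3]}}

```text
t: 10.25
ee_pos: [0.4855, -0.1469, 0.0975]
tool_rot: [-3.139, -0.001, -1.517]
force: [1.2, 0.6, 0.3]
gripper_width: 0.698
```

```bash
cat > look.py <<'E'
import sys
from meas import *
from rig import get_image
nm=sys.argv[1]
g=get_image("top"); cv2.imwrite(f"pics/{nm}.png",cv2.resize(g[120:340,185:485],None,fx=2.6,fy=2.6,interpolation=cv2.INTER_CUBIC))
hsv,M=masks(g)
for k,z in dict(tape=.016,cutter=.014,orange=.014,frame=.013).items():
    for c in comps(M[k],(195,120,460,282),40):
        r=rect("top",c,z-(0.004 if 'bench' in sys.argv else 0)); print(k,c.sum(),r[0].round(1),np.round(r[1],1),r[2].round(1))
E
python3 look.py t4
```

```text
tape 94 [ 498.8 -310.3] [38.5 40.9] -2.2
cutter 330 [474.7  34.2] [ 16. 128.] 2.0
orange 112 [475.4 153.8] [11.6 76.6] 14.3
orange 119 [469.1 186. ] [11.8 76.7] 5.0
frame 261 [654.2 -59.1] [ 42.1 127.4] 3.5
frame 59 [ 699.7 -254.5] [20.  29.6] 59.9
frame 5802 [ 463.8 -167.2] [185.9 258.3] -24.5
frame 86 [474.7 154. ] [16.1 79.4] 13.9
frame 134 [468.1 185.7] [13.1 78.5] 3.2
```

View pics/t4.png

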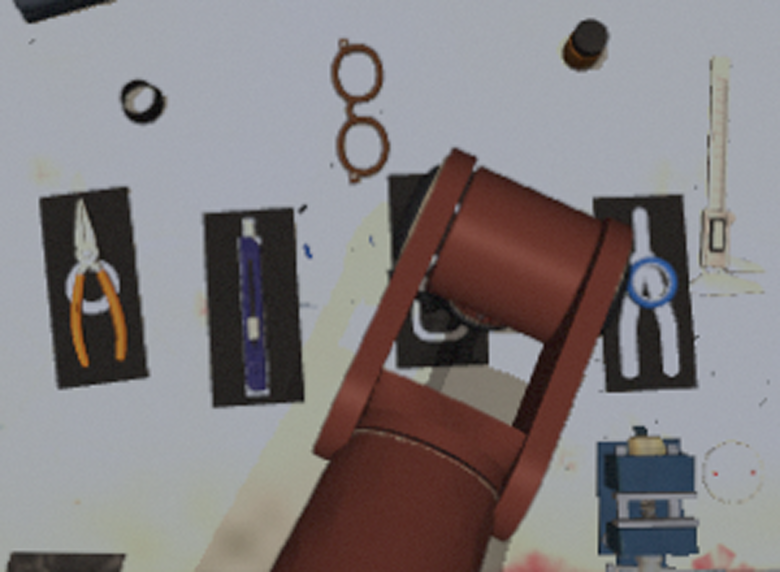

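```bash
python3 plan.py 622.5,-60.5,6,-86.3
```

```text
t 10.3 p [ 0.4858 -0.1535  0.098 ] rpy deg [-179.84   -0.38  -87.18] w 0.699 F [-1.7 -5.4  1.2] q6 1.07
target 622.5,-60.5,6,-86.3 turn tool-z: -0.88
  in cur [ -86.1 -141.1   92. ]
  in new [ -84.  -142.4   92. ]
```

>>> {"name": "move_arm", "arguments": {"delta_pos": [[0,0,0],[-0.021,-0.0355,0],[-0.021,-0.0355,0],[-0.021,-0.0355,0],[-0.021,-0.0355,0.02],[0,0,0.02],[0,0,0],[0,0,0]], "angular": [[0,0,-0.6],[0,0,0],[0,0,0],[0,0,0],[0,0,0],[0,0,0],[0,0,0],[0,0,0]], "claw": [0.3,0.3,0.3,0.3,0.3,0.3,0.3,0.3]}}

```text
t: 11.3
ee_pos: [0.6206, -0.0521, 0.0565]
tool_rot: [3.141, 0.0, -1.507]
force: [-0.5, 1.3, -0.2]
gripper_width: 0.704
```

```bash
python3 plan.py 622.5,-60.5,6,-86.3
```

```text
t 11.3 p [ 0.6206 -0.0521  0.0565] rpy deg [179.98   0.   -86.34] w 0.704 F [-0.5  1.3 -0.2] q6 1.3
target 622.5,-60.5,6,-86.3 turn tool-z: -0.04
  in cur [ 8.5 -1.3 50.5]
  in new [ 8.5 -1.3 50.5]
```

>>> {"name": "move_arm", "arguments": {"delta_pos": [[0.0085,-0.001,0],[0,0,0.02],[0,0,0.02],[0,0,0.01],[0,0,0],[0,0,0],[0,0,0],[0,0,0]], "angular": [[0,0,0],[0,0,0],[0,0,0],[0,0,0],[0,0,0],[0,0,0],[0,0,0],[0,0,0]], "claw": [0.3,0.3,0.3,0.3,0.3,0.7,0.7,0.7]}}

```text
t: 12.3
ee_pos: [0.6248, -0.0605, 0.0087]
tool_rot: [-3.138, -0.001, -1.507]
force: [0.5, 1.1, 5.6]
gripper_width: 0.302
```

>>> {"name": "move_arm", "arguments": {"delta_pos": [[0,0,0],[0,0,0],[0,0,-0.01],[0,0,-0.025],[0,0,-0.025],[0,0,0],[0,0,0],[0,0,0]], "angular": [[0,0,0],[0,0,0],[0,0,0],[0,0,0],[0,0,0],[0,0,0],[0,0,0],[0,0,0]], "claw": [0.7,0.7,0.7,0.7,0.7,0.7,0.7,0.7]}}

```text
t: 13.3
ee_pos: [0.6218, -0.0603, 0.0646]
tool_rot: [3.139, 0.001, -1.507]
force: [0.4, 0.1, -1.6]
gripper_width: 0.302
```

```bash
python3 plan.py 481,-126.5,66,-88
```

```text
t 13.3 p [ 0.6218 -0.0603  0.0646] rpy deg [ 1.7985e+02  4.0000e-02 -8.6330e+01] w 0.302 F [ 0.4  0.1 -1.6] q6 1.29
target 481,-126.5,66,-88 turn tool-z: 1.67
  in cur [ 57.1 144.8  -1.4]
  in new [ 61.3 143.   -1.4]
```

```bash
python3 -c "
from meas import *
from rig import *
im=get_image('scene'); cv2.imwrite('pics/s5.png',cv2.resize(im[100:320,220:470],None,fx=2.5,fy=2.5))
h,M=masks(im)
for c in comps(M['frame'],(280,170,340,220),40):
    r=rect('scene',c,.009); print(c.sum(),r[:3])
"
```

```text
139 (array([663.30987549, -53.96072388]), [45.915645599365234, 104.98644256591797], np.float32(3.3756227))
46 (array([597.35430908, -50.87356567]), [28.384540557861328, 42.16073989868164], np.float32(72.09217))
```

View pics/s5.png

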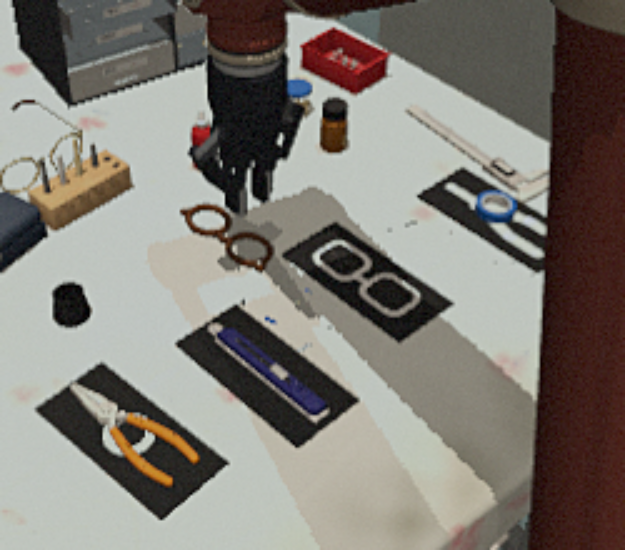

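>>> {"name": "move_arm", "arguments": {"delta_pos": [[0,0,0],[0,0,0],[0,0,0.03],[0,0,0.02],[0,0,0.01],[0,0,0.004],[0,0,0],[0,0,0]], "angular": [[0,0,0],[0,0,0],[0,0,0],[0,0,0],[0,0,0],[0,0,0],[0,0,0],[0,0,0]], "claw": [0.3,0.3,0.3,0.3,0.3,0.3,0.3,0.3]}}

```text
t: 14.35
ee_pos: [0.6237, -0.0606, 0.0032]
tool_rot: [-3.14, -0.0, -1.507]
force: [-0.6, -0.2, -0.2]
gripper_width: 0.7
```

>>> {"name": "move_arm", "arguments": {"delta_pos": [[0,0,0],[0,0,0],[0,0,0],[0,0,0],[0,0,0],[0,0,0],[0,0,0],[0,0,0]], "angular": [[0,0,0],[0,0,0],[0,0,0],[0,0,0],[0,0,0],[0,0,0],[0,0,0],[0,0,0]], "claw": [0.7,0.7,0.7,0.7,0.7,0.7,0.7,0.7]}}

```text
t: 15.35
ee_pos: [0.624, -0.0607, 0.0037]
tool_rot: [-3.139, -0.001, -1.507]
force: [-0.5, -0.6, 6.7]
gripper_width: 0.503
```

>>> {"name": "move_arm", "arguments": {"delta_pos": [[0,0,-0.01],[0,0,-0.025],[0,0,-0.025],[0.0153,0.036,0],[0.0153,0.036,0],[0.0153,0.036,0],[0.0153,0.036,0],[0,0,0]], "angular": [[0,0,0],[0,0,0],[0,0,1.7],[0,0,0],[0,0,0],[0,0,0],[0,0,0],[0,0,0]], "claw": [0.7,0.7,0.7,0.7,0.7,0.7,0.7,0.7]}}

```text
t: 16.35
ee_pos: [0.4788, -0.1268, 0.0617]
tool_rot: [3.14, 0.001, -1.539]
force: [0.4, -0.4, 0.1]
gripper_width: 0.504
```

```bash
python3 plan.py 482,-126.5,9,-88
```

```text
t 16.35 p [ 0.4788 -0.1268  0.0617] rpy deg [ 1.799e+02  4.000e-02 -8.816e+01] w 0.504 F [ 0.4 -0.4  0.1] q6 1.13
target 482,-126.5,9,-88 turn tool-z: -0.16
  in cur [-0.2 -3.2 52.7]
  in new [-0.2 -3.2 52.7]
```

>>> {"name": "move_arm", "arguments": {"delta_pos": [[0,-0.003,0.02],[0,0,0.02],[0,0,0.01],[0,0,0.003],[0,0,0],[0,0,0],[0,0,0],[0,0,0]], "angular": [[0,0,0],[0,0,0],[0,0,0],[0,0,0],[0,0,0],[0,0,0],[0,0,0],[0,0,0]], "claw": [0.7,0.7,0.7,0.7,0.7,0.7,0.5,0.3]}}

```text
t: 17.35
ee_pos: [0.4843, -0.1266, 0.0096]
tool_rot: [-3.141, -0.0, -1.536]
force: [-0.4, -0.1, -0.9]
gripper_width: 0.691
```

```bash
python3 plan.py 498.5,-308,80,-88
```

```text
t 17.35 p [ 0.4843 -0.1266  0.0096] rpy deg [-1.7997e+02 -1.0000e-02 -8.8030e+01] w 0.691 F [-0.4 -0.1 -0.9] q6 1.13
target 498.5,-308,80,-88 turn tool-z: -0.03
  in cur [181.8  -7.9 -70.4]
  in new [181.8  -7.8 -70.4]
```

>>> {"name": "move_arm", "arguments": {"delta_pos": [[0,0,-0.02],[0,0,-0.05],[0.045,-0.002,0],[0.045,-0.002,0],[0.045,-0.002,0],[0.045,-0.002,0],[0,0,0],[0,0,0]], "angular": [[0,0,0],[0,0,0],[0,0,0],[0,0,0],[0,0,0],[0,0,0],[0,0,0],[0,0,0]], "claw": [0.25,0.25,0.25,0.25,0.25,0.25,0.25,0.25]}}

```text
t: 18.35
ee_pos: [0.498, -0.3057, 0.079]
tool_rot: [3.141, 0.001, -1.537]
force: [-0.9, -0.4, -1.0]
gripper_width: 0.751
```

```bash
python3 plan.py 498.5,-308.5,7,-88; python3 look.py t6;  python3 -c "
from rig import *
import cv2
im=get_image('scene'); cv2.imwrite('pics/s6.png',cv2.resize(im[100:320,220:470],None,fx=2.5,fy=2.5))"
```

```text
t 18.35 p [ 0.498  -0.3057  0.079 ] rpy deg [ 1.7998e+02  5.0000e-02 -8.8050e+01] w 0.751 F [-0.9 -0.4 -1. ] q6 0.86
target 498.5,-308.5,7,-88 turn tool-z: -0.05
  in cur [ 2.9 -0.4 72. ]
  in new [ 2.9 -0.4 72. ]
cutter 322 [474.7  34.3] [ 15.  128.2] 2.9
orange 114 [475.5 153.6] [12.1 76.6] 14.3
orange 120 [469.1 186. ] [11.8 76.7] 5.0
frame 65 [ 700.8 -254.9] [21.9 30. ] 59.9
frame 3053 [ 490.7 -297.3] [134.3 223.3] -2.7
frame 367 [ 516.1 -125.4] [ 45.1 133. ] -0.8
frame 68 [474.3 153.1] [14.1 80.9] 16.8
frame 102 [467.9 185.3] [14.4 78.6] 4.7
```

View pics/t6.png

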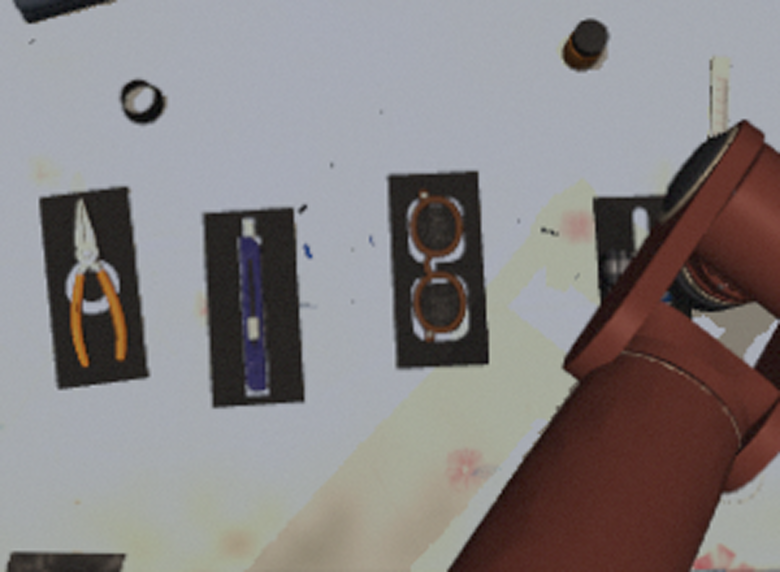

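View pics/s6.png

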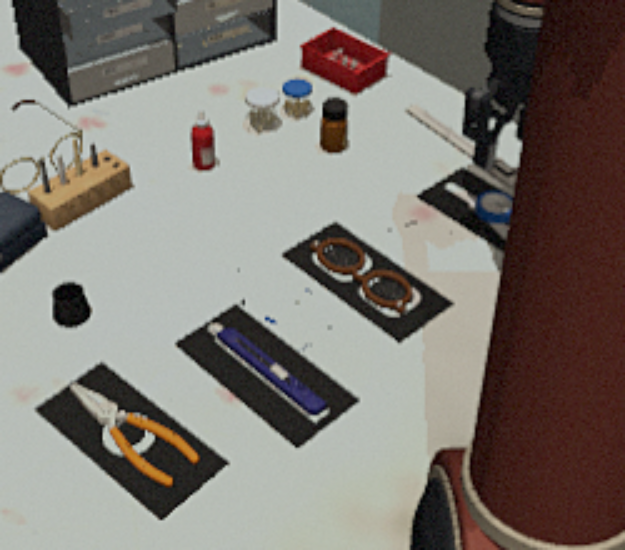

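>>> {"name": "move_arm", "arguments": {"delta_pos": [[0.003,0,0.03],[0,0,0.025],[0,0,0.014],[0,0,0.005],[0,0,0],[0,0,0],[0,0,0],[0,0,0]], "angular": [[0,0,0],[0,0,0],[0,0,0],[0,0,0],[0,0,0],[0,0,0],[0,0,0],[0,0,0]], "claw": [0.25,0.25,0.25,0.25,0.25,0.7,0.7,0.7]}}

```text
t: 19.45
ee_pos: [0.4995, -0.31, 0.0071]
tool_rot: [-3.139, -0.002, -1.536]
force: [-1.4, 0.6, 6.7]
gripper_width: 0.478
```

>>> {"name": "move_arm", "arguments": {"delta_pos": [[0,0,0],[0,0,0],[0,0,-0.01],[0,0,-0.03],[0,0,-0.04],[0,0,0],[0,0,0],[0,0,0]], "angular": [[0,0,0],[0,0,0],[0,0,0],[0,0,0],[0,0,0],[0,0,0],[0,0,0],[0,0,0]], "claw": [0.7,0.7,0.7,0.7,0.7,0.7,0.7,0.7]}}

```text
t: 20.45
ee_pos: [0.4974, -0.3083, 0.0835]
tool_rot: [3.139, 0.002, -1.536]
force: [0.6, 0.1, -0.4]
gripper_width: 0.477
```

```bash
python3 plan.py 640,-40,60,-88
```

```text
t 20.45 p [ 0.4974 -0.3083  0.0835] rpy deg [ 1.7987e+02  1.2000e-01 -8.8030e+01] w 0.477 F [ 0.6  0.1 -0.4] q6 0.85
target 640,-40,60,-88 turn tool-z: -0.03
  in cur [-263.2 -151.8   23.5]
  in new [-263.2 -151.9   23.5]
```

>>> {"name": "move_arm", "arguments": {"delta_pos": [[-0.044,-0.0253,0],[-0.044,-0.0253,0],[-0.044,-0.0253,0],[-0.044,-0.0253,0],[-0.044,-0.0253,0],[-0.044,-0.0253,0.01],[0,0,0.03],[0,0,0.02]], "angular": [[0,0,0],[0,0,0],[0,0,0],[0,0,0],[0,0,0],[0,0,0],[0,0,0],[0,0,0]], "claw": [0.7,0.7,0.7,0.7,0.7,0.7,0.7,0.7]}}

```text
t: 21.45
ee_pos: [0.6394, -0.0391, 0.0221]
tool_rot: [3.137, 0.001, -1.535]
force: [-1.2, -0.1, -0.9]
gripper_width: 0.478
```

>>> {"name": "move_arm", "arguments": {"delta_pos": [[0,0,0.013],[0,0,0.005],[0,0,0],[0,0,0],[0,0,0],[0,0,0],[0,0,-0.03],[0,0,-0.05]], "angular": [[0,0,0],[0,0,0],[0,0,0],[0,0,0],[0,0,0],[0,0,0],[0,0,0],[0,0,0]], "claw": [0.7,0.7,0.7,0.7,0.5,0.25,0.25,0.25]}}

```text
t: 22.45
ee_pos: [0.6391, -0.0397, 0.0857]
tool_rot: [3.136, 0.001, -1.536]
force: [-0.2, -0.0, 1.2]
gripper_width: 0.749
```

```bash
python3 plan.py 491.5,173,85,-80.4
```

```text
t 22.45 p [ 0.6391 -0.0397  0.0857] rpy deg [ 1.7971e+02  6.0000e-02 -8.8030e+01] w 0.749 F [-0.2 -0.   1.2] q6 1.36
target 491.5,173,85,-80.4 turn tool-z: -7.63
  in cur [-217.6  140.2    0.7]
  in new [-234.3  110.     0.7]
```

>>> {"name": "move_arm", "arguments": {"delta_pos": [[0,0,0],[-0.0468,0.022,0],[-0.0468,0.022,0],[-0.0468,0.022,0],[-0.0468,0.022,0],[-0.0468,0.022,0],[0,0,0.02],[0,0,0.01]], "angular": [[0,0,-7.6],[0,0,0],[0,0,0],[0,0,0],[0,0,0],[0,0,0],[0,0,0],[0,0,0]], "claw": [0.3,0.3,0.3,0.3,0.3,0.3,0.3,0.3]}}

```text
t: 23.45
ee_pos: [0.4929, 0.1728, 0.0566]
tool_rot: [3.141, -0.0, -1.403]
force: [-0.7, -0.6, 0.5]
gripper_width: 0.697
```

```bash
python3 plan.py 491.5,173,5,-80.4
```

```text
t 23.45 p [0.4929 0.1728 0.0566] rpy deg [ 1.7996e+02 -1.0000e-02 -8.0360e+01] w 0.697 F [-0.7 -0.6  0.5] q6 1.6
target 491.5,173,5,-80.4 turn tool-z: 0.04
  in cur [-0.4  1.3 51.6]
  in new [-0.4  1.3 51.6]
```

>>> {"name": "move_arm", "arguments": {"delta_pos": [[0,0.001,0.02],[0,0,0.02],[0,0,0.01],[0,0,0.002],[0,0,0],[0,0,0],[0,0,0],[0,0,0]], "angular": [[0,0,0],[0,0,0],[0,0,0],[0,0,0],[0,0,0],[0,0,0],[0,0,0],[0,0,0]], "claw": [0.3,0.3,0.3,0.3,0.3,0.7,0.7,0.7]}}

```text
t: 24.45
ee_pos: [0.4935, 0.1723, 0.0068]
tool_rot: [-3.14, -0.0, -1.403]
force: [-2.1, -1.3, 4.8]
gripper_width: 0.431
```

>>> {"name": "move_arm", "arguments": {"delta_pos": [[0,0,0],[0,0,0],[0,0,-0.01],[0,0,-0.03],[0,0,-0.04],[0,0,0],[0,0,0],[0,0,0]], "angular": [[0,0,0],[0,0,0],[0,0,0],[0,0,0],[0,0,0],[0,0,0],[0,0,0],[0,0,0]], "claw": [0.75,0.75,0.75,0.75,0.75,0.75,0.75,0.75]}}

```text
t: 25.45
ee_pos: [0.4913, 0.172, 0.0836]
tool_rot: [3.138, -0.0, -1.404]
force: [0.6, 0.3, -1.5]
gripper_width: 0.433
```

```bash
python3 plan.py 478.7,-306,85,-88;  python3 -c "
from rig import *
import cv2
im=get_image('scene'); cv2.imwrite('pics/s7.png',cv2.resize(im[100:320,220:470],None,fx=2.5,fy=2.5))"
```

```text
t 25.45 p [0.4913 0.172  0.0836] rpy deg [179.82  -0.   -80.43] w 0.433 F [ 0.6  0.3 -1.5] q6 1.6
target 478.7,-306,85,-88 turn tool-z: 7.57
  in cur [469.2  92.   -1.4]
  in new [477.3  29.3  -1.4]
```

View pics/s7.png

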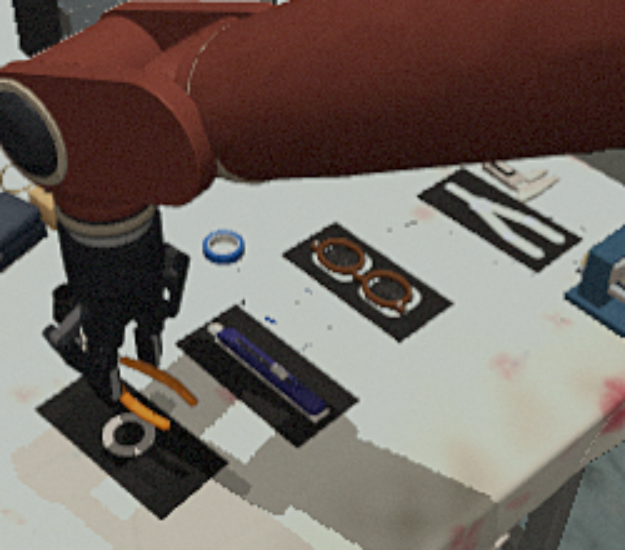

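>>> {"name": "move_arm", "arguments": {"delta_pos": [[0,0,0],[0.0477,0.0027,0],[0.0477,0.0027,0],[0.0477,0.0027,0],[0.0477,0.0027,0],[0.0477,0.0027,0],[0.0477,0.0027,0],[0.0477,0.0027,0]], "angular": [[0,0,7.6],[0,0,0],[0,0,0],[0,0,0],[0,0,0],[0,0,0],[0,0,0],[0,0,0]], "claw": [0.75,0.75,0.75,0.75,0.75,0.75,0.75,0.75]}}

```text
t: 26.5
ee_pos: [0.4844, -0.1633, 0.0842]
tool_rot: [3.14, 0.001, -1.537]
force: [0.7, 0.0, -1.2]
gripper_width: 0.427
```

>>> {"name": "move_arm", "arguments": {"delta_pos": [[0.0477,0.0027,0],[0.0477,0.0027,0],[0.0477,0.0027,0],[0,0,0.02],[0,0,0.02],[0,0,0],[0,0,0],[0,0,0]], "angular": [[0,0,0],[0,0,0],[0,0,0],[0,0,0],[0,0,0],[0,0,0],[0,0,0],[0,0,0]], "claw": [0.75,0.75,0.75,0.75,0.75,0.75,0.75,0.75]}}

```text
t: 27.5
ee_pos: [0.4828, -0.3052, 0.0461]
tool_rot: [-3.14, -0.001, -1.535]
force: [0.2, 0.2, -0.6]
gripper_width: 0.432
```

```bash
python3 plan.py 480.7,-306,8,-88; python3 look.py t8 bench;python3 -c "
from meas import *
g=cv2.imread('pics/t8.png')
"
```

```text
t 27.5 p [ 0.4828 -0.3052  0.0461] rpy deg [-1.7993e+02 -6.0000e-02 -8.7970e+01] w 0.432 F [ 0.2  0.2 -0.6] q6 0.84
target 480.7,-306,8,-88 turn tool-z: 0.03
  in cur [ 0.7  2.1 38.1]
  in new [ 0.7  2.1 38.1]
tape 84 [640.4 -40.7] [39.7 41.2] 89.5
cutter 328 [474.9  34.5] [ 16.6 128.3] 1.5
frame 59 [ 700.8 -255.1] [20.1 29.9] 59.9
frame 2789 [ 484.2 -297.5] [135.3 209.9] -2.7
frame 370 [ 516.5 -125.7] [ 45.3 133.5] -0.8
```

View pics/t8.png

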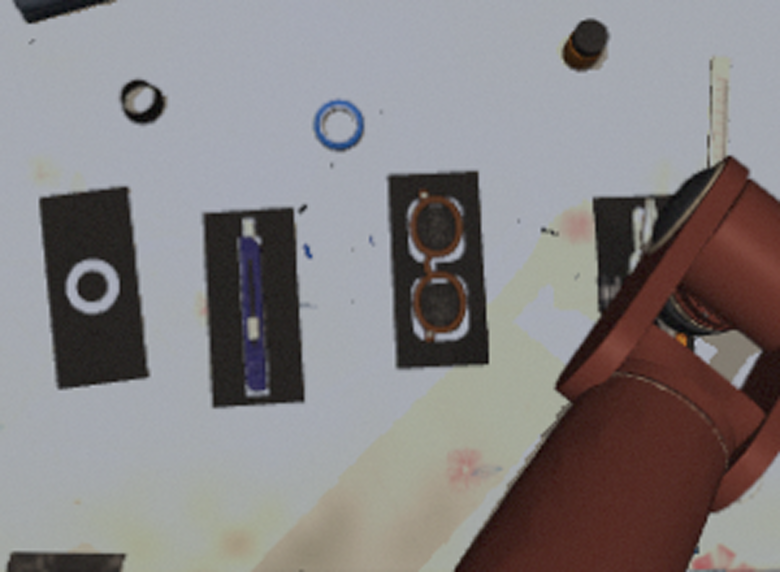

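>>> {"name": "move_arm", "arguments": {"delta_pos": [[0.0007,0.002,0.02],[0,0,0.012],[0,0,0.006],[0,0,0.001],[0,0,0],[0,0,0],[0,0,0],[0,0,0]], "angular": [[0,0,0],[0,0,0],[0,0,0],[0,0,0],[0,0,0],[0,0,0],[0,0,0],[0,0,0]], "claw": [0.75,0.75,0.75,0.75,0.75,0.75,0.5,0.3]}}

```text
t: 28.55
ee_pos: [0.4801, -0.3062, 0.006]
tool_rot: [-3.142, -0.0, -1.536]
force: [-1.1, 0.1, 0.0]
gripper_width: 0.69
```

```bash
python3 plan.py 639.5,-40,80,-88; python3 -c "
from h import *
print(onz('top',[[185+93/2.6,120+286/2.6]],.004))"
```

```text
t 28.55 p [ 0.4801 -0.3062  0.006 ] rpy deg [-180.     -0.    -88.03] w 0.69 F [-1.1  0.1  0. ] q6 0.84
target 639.5,-40,80,-88 turn tool-z: -0.03
  in cur [-260.6 -168.5  -74. ]
  in new [-260.5 -168.6  -74. ]
[[0.49937955 0.17448973 0.004     ]]
```

Up and over to the tape.

>>> {"name": "move_arm", "arguments": {"delta_pos": [[0,0,-0.03],[0,0,-0.045],[-0.0434,-0.0281,0],[-0.0434,-0.0281,0],[-0.0434,-0.0281,0],[-0.0434,-0.0281,0],[-0.0434,-0.0281,0],[-0.0434,-0.0281,0]], "angular": [[0,0,0],[0,0,0],[0,0,0],[0,0,0],[0,0,0],[0,0,0],[0,0,0],[0,0,0]], "claw": [0.25,0.25,0.25,0.25,0.25,0.25,0.25,0.25]}}

```text
t: 29.55
ee_pos: [0.6405, -0.0387, 0.081]
tool_rot: [-3.141, -0.0, -1.536]
force: [0.7, -1.3, -0.2]
gripper_width: 0.75
```

>>> {"name": "move_arm", "arguments": {"delta_pos": [[0,0,0.02],[0,0,0.01],[0,0,0],[0,0,0],[0,0,0],[0,0,0],[0,0,0],[0,0,0]], "angular": [[0,0,0],[0,0,0],[0,0,0],[0,0,0],[0,0,0],[0,0,0],[0,0,0],[0,0,0]], "claw": [0.25,0.25,0.25,0.25,0.25,0.25,0.25,0.25]}}

```text
t: 30.55
ee_pos: [0.6397, -0.0401, 0.0514]
tool_rot: [-3.141, -0.0, -1.536]
force: [-0.5, -0.2, 0.1]
gripper_width: 0.749
```

```bash
python3 plan.py 640,-40,3,-88; python3 look.py t9 
 python3 -c "
from rig import *
import cv2
im=get_image('scene'); cv2.imwrite('pics/s9.png',cv2.resize(im[100:320,220:470],None,fx=2.5,fy=2.5))"
```

```text
t 30.55 p [ 0.6397 -0.0401  0.0514] rpy deg [-179.99   -0.    -88.03] w 0.749 F [-0.5 -0.2  0.1] q6 1.36
target 640,-40,3,-88 turn tool-z: -0.03
  in cur [-0.1 -0.3 48.4]
  in new [-0.1 -0.3 48.4]
orange 111 [ 458.8 -321.6] [11.8 76.8] 6.5
orange 113 [ 456.7 -289.2] [12.7 75.8] -0.4
frame 11372 [567.7  10.5] [178.8 414.7] -12.6
frame 55 [ 700.9 -254.1] [20.5 30.1] 55.9
frame 357 [ 516.4 -125.3] [ 43.2 133.1] 0.8
```

View pics/t9.png

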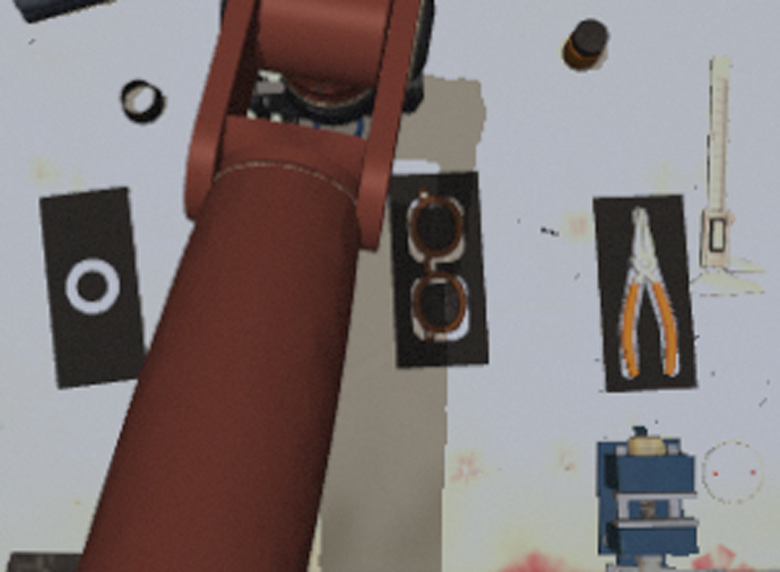

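View pics/s9.png

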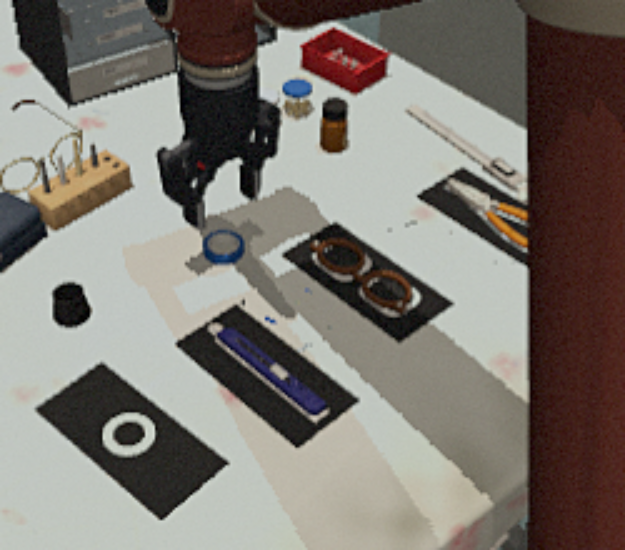

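>>> {"name": "move_arm", "arguments": {"delta_pos": [[0,0,0.02],[0,0,0.02],[0,0,0.008],[0,0,0],[0,0,0],[0,0,0],[0,0,0],[0,0,0]], "angular": [[0,0,0],[0,0,0],[0,0,0],[0,0,0],[0,0,0],[0,0,0],[0,0,0],[0,0,0]], "claw": [0.25,0.25,0.25,0.25,0.7,0.7,0.7,0.7]}}

```text
t: 31.65
ee_pos: [0.6407, -0.0403, 0.0045]
tool_rot: [-3.139, -0.0, -1.536]
force: [1.4, -0.7, 4.0]
gripper_width: 0.475
```

>>> {"name": "move_arm", "arguments": {"delta_pos": [[0,0,0],[0,0,0],[0,0,-0.01],[0,0,-0.03],[0,0,-0.04],[0,0,0],[0,0,0],[0,0,0]], "angular": [[0,0,0],[0,0,0],[0,0,0],[0,0,0],[0,0,0],[0,0,0],[0,0,0],[0,0,0]], "claw": [0.7,0.7,0.7,0.7,0.7,0.7,0.7,0.7]}}

```text
t: 32.65
ee_pos: [0.6382, -0.0398, 0.0811]
tool_rot: [3.138, 0.001, -1.536]
force: [-0.1, -0.6, -0.2]
gripper_width: 0.478
```

```bash
python3 plan.py 500,175.3,85,-88
```

```text
t 32.65 p [ 0.6382 -0.0398  0.0811] rpy deg [ 1.798e+02  5.000e-02 -8.802e+01] w 0.478 F [-0.1 -0.6 -0.2] q6 1.36
target 500,175.3,85,-88 turn tool-z: -0.02
  in cur [-219.8  130.7   -3.9]
  in new [-219.8  130.6   -3.9]
```

>>> {"name": "move_arm", "arguments": {"delta_pos": [[-0.044,0.0261,0],[-0.044,0.0261,0],[-0.044,0.0261,0],[-0.044,0.0261,0],[-0.044,0.0261,0],[0,0,0.03],[0,0,0.01],[0,0,0]], "angular": [[0,0,0],[0,0,0],[0,0,0],[0,0,0],[0,0,0],[0,0,0],[0,0,0],[0,0,0]], "claw": [0.7,0.7,0.7,0.7,0.7,0.7,0.7,0.7]}}

```text
t: 33.65
ee_pos: [0.5006, 0.1747, 0.0417]
tool_rot: [3.138, -0.001, -1.537]
force: [-0.0, 0.9, 0.2]
gripper_width: 0.474
```

```bash
python3 plan.py 500,175.3,9.5,-88
```

```text
t 33.65 p [0.5006 0.1747 0.0417] rpy deg [ 1.798e+02 -4.000e-02 -8.806e+01] w 0.474 F [-0.   0.9  0.2] q6 1.73
target 500,175.3,9.5,-88 turn tool-z: -0.06
  in cur [-0.7  0.6 32.2]
  in new [-0.7  0.6 32.2]
```

>>> {"name": "move_arm", "arguments": {"delta_pos": [[0,0,0.015],[0,0,0.011],[0,0,0.006],[0,0,0],[0,0,0],[0,0,0],[0,0,0],[0,0,0]], "angular": [[0,0,0],[0,0,0],[0,0,0],[0,0,0],[0,0,0],[0,0,0],[0,0,0],[0,0,0]], "claw": [0.7,0.7,0.7,0.7,0.7,0.5,0.25,0.25]}}

```text
t: 34.65
ee_pos: [0.5018, 0.1753, 0.0115]
tool_rot: [-3.141, 0.0, -1.536]
force: [-0.1, -0.0, 0.1]
gripper_width: 0.751
```

>>> {"name": "move_arm", "arguments": {"delta_pos": [[0,0,-0.03],[0,0,-0.06],[0,0,-0.06],[0.05,0.01,0],[0.05,0.01,0],[0.05,0,0],[0.05,0,0],[0.05,0,0]], "angular": [[0,0,0],[0,0,0],[0,0,0],[0,0,0],[0,0,0],[0,0,0],[0,0,0],[0,0,0]], "claw": [0.2,0.2,0.2,0.2,0.2,0.2,0.2,0.2]}}

```text
t: 35.65
ee_pos: [0.4901, -0.0769, 0.1615]
tool_rot: [-3.141, -0.0, -1.536]
force: [1.4, 0.5, 0.3]
gripper_width: 0.802
```

>>> {"name": "move_arm", "arguments": {"delta_pos": [[0.05,0,0],[0.05,0,0],[0.05,0,0],[0,0,0],[0,0,0],[0,0,0],[0,0,0],[0,0,0]], "angular": [[0,0,0],[0,0,0],[0,0,0],[0,0,0],[0,0,0],[0,0,0],[0,0,0],[0,0,0]], "claw": [0.2,0.2,0.2,0.2,0.2,0.2,0.2,0.2]}}

```text
t: 36.65
ee_pos: [0.4955, -0.2245, 0.1613]
tool_rot: [-3.141, -0.0, -1.535]
force: [-0.3, -0.5, -0.7]
gripper_width: 0.799
```

```bash
python3 plan.py; python3 look.py t10;  python3 -c "
from rig import *
import cv2
im=get_image('scene'); cv2.imwrite('pics/s10.png',cv2.resize(im[100:320,220:470],None,fx=2.5,fy=2.5))"
```

```text
t 36.65 p [ 0.4955 -0.2245  0.1613] rpy deg [-179.99   -0.    -87.96] w 0.799 F [-0.3 -0.5 -0.7] q6 0.97
tape 109 [502.9 175. ] [40.6 43.4] 89.8
cutter 333 [474.7  33.9] [ 15.8 127.9] 1.7
orange 79 [ 447.7 -287.9] [10.2 53.4] 0.4
frame 52 [ 700.9 -254.1] [20.5 30.1] 55.9
frame 6325 [ 520.4 -248.8] [234.1 284.3] -2.7
frame 364 [ 516.  -125.2] [ 45.1 133. ] -1.1
```

View pics/t10.png

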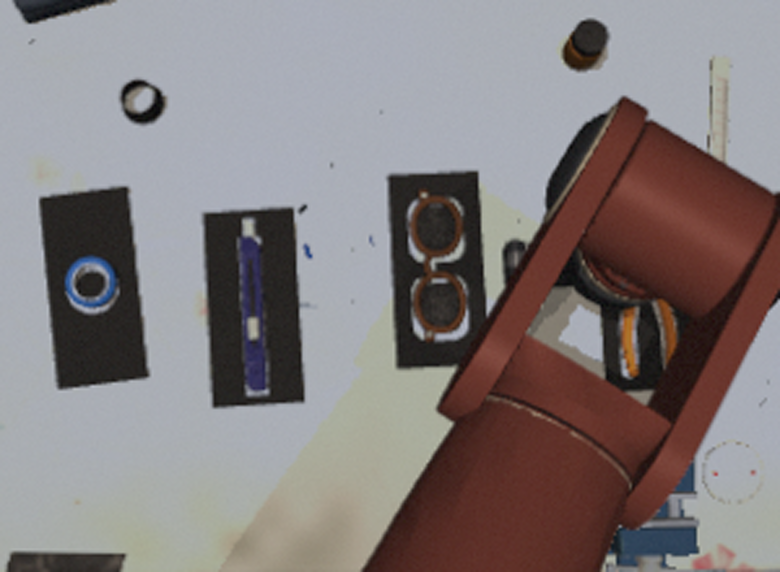

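View pics/s10.png

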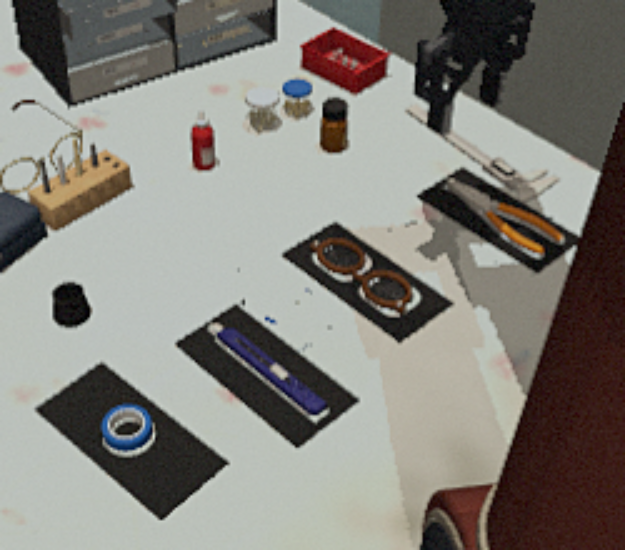

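```bash
python3 -c "
from rig import *
close_job()"
```

```text
the job is handed in; nothing more can be done
```

All four pieces lie flat on their own outlines, and the job was handed in at about 37 s of the 120 s allowed. I parked the frame front on the bench so the cutter could go to its pad, then set the frame on its own. I then parked the tape, placed the pliers, and placed the tape last.

My last camera checks, against the 12 mm and 0.2 rad (about 11°) limits:

| Piece | Offset from where it belongs | Angle from outline |
|---|---|---|
| Tape roll | about 3 mm | does not matter |
| Cutter | about 1–2 mm | about 1–1.5° |
| Frame front | about 3 mm | about 3° |
| Pliers | about 2 mm | about 1° |

- **Pliers check:** I measured the pliers one move before the last, because the arm partly hid them in the final top view. The last scene view still showed them lying on their outline.
- **Bystanders:** The bottle and loupe looked unmoved, though I judged this by eye rather than measuring them at the end.
- **Robot:** It ended clear of everything, about 16 cm above the bench.
- **What went wrong:** My first attempt to pick the parked frame back up closed just above it without moving it, and I repeated the grasp lower. Setting the frame down on the bench pressed with about 37 N at the wrist, within the 120 N limit.
- **Where measurements disagreed:** The two cameras differed by about 3 mm on positions, so the offsets above are no better than that.

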